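# Raise the wing prop a hole and lay the wing panel on the pair

## Task

Set up the two wing props for the loose wing panel: draw up the leg of the low prop, turning it as you feel for the place, until its sprung button pops out through the lowest hole and the leg stays up level with its neighbour. Then lay the wing panel gently across the two pads, motor pod upwards and centred between them, and leave it resting level there, without knocking over or pushing away the glue bottle, tape roll and motor box.

Things in the scene. Friction and masses are not known exactly. Their poses are not given: they have to be found in the camera images.
- low_prop: The shorter of two upright telescoping props, fixed to the bench by a round suction foot 100 mm across (grey cone above, to z = 56 mm). Origin: centre of the foot's underside, on the prop's axis, z up. Aluminium outer tube 40 mm across, black collar on top (47 mm across, top at z = 165 mm). Three 15 mm holes in a row up its own +x side, at z = 85, 110 and 135 mm
- low_pad (a point): Centre of the flat rubber top of the low prop's round head, on the axis; it rises with the leg. The head (56 mm across, 26 mm high, knurled upright rim to grip) is fixed on a round inner tube, the leg (29 mm across), that slides and turns in the outer tube. Head and leg look alike from all sides. Its top is 196 mm above the bench at the start
- low_leg (a joint): How far the low prop's leg is drawn up (m): 0 right down (start), at most 0.105. The button is level with the lowest hole at 0.045, with the others at 0.070 and 0.095. Leg and head weigh about 0.35 kg and slide down again if let go unlocked. With the button through a hole they are locked but for 1.5 mm of play up or down and about 4 degrees of turn; let go, the leg settles at 0.0435
- low_button (a joint): How far the leg's sprung button (steel dome 12 mm across) is out (m): 0 hidden, rubbing inside the tube; 0.008 right through a hole, 4 mm proud; half out does not lock. It starts turned up to 57 degrees to either side of the holes, unseen: turn the head at the lowest hole's height (within 1.5 mm) till it pops and resists turning. Forced on with over 0.2 Nm, it is pushed back in
- low_hole (a point): Centre of the low prop's lowest hole, in the outer tube's surface, 20 mm from the axis and 85 mm above the bench
- mate_prop: The taller prop, of the same make, fixed to the bench 120 to 145 mm from the low one, its button already through its lowest hole. Nothing on it moves. Origin: centre of the foot's underside, z up
- mate_pad (a point): Centre of the flat top of the taller prop's head (56 mm across), 239.5 mm above the bench
- panel: Loose olive foam wing panel, flat side down on the bench, 0.18 kg. Span 192 mm along its y, chord 98 mm along its x (-42 to +56 mm), 15 mm thick. On top, a motor pod 88 mm long along x (-44 to +44 mm) and 34 mm wide along y, with upright flat sides to grip, its top 48 mm above the underside; a motor juts to x = -62 mm. Origin: underside, below the pod's middle, near the centre of mass; z up
- glue: White glue bottle, 40 mm across and 85 mm high, 95 to 120 mm from the low prop's axis on its +x side. Origin: centre of its underside
- tape: Roll of tape lying flat, 92 mm across and 24 mm high, on the +x side of the taller prop. Origin: centre of its underside
- motor_box: Small cardboard box, 85 x 60 x 45 mm, beyond the wing panel. Origin: centre of its underside
There are look-alikes about, which are no part of the job. Leave any pink or red look-alike of the low_prop alone.

How it is judged:
By the outcome, as a careful person would: the job done as asked, in the order asked, and still so for the second after the job is handed in, with the robot touching nothing.
It also fails if it takes over 67 s, if anything falls off the work surface, if the arm or the gripper's body presses on something with over 40 N, if the wrist force passes 120 N, or if a joint passes its speed limit or range.

## Robot

A 7-joint arm with a two-finger parallel gripper is mounted at the origin on the work surface. World frame = base frame: x ahead of the robot, y to its left, z up, the work surface at z = 0. Lengths are in m, angles in rad, forces in N, time in s.
With the tool pointing down it reaches from about 0.4 to 0.85 m from the base axis. Payload 10.4 kg.
Tool frame: the origin (TCP) lies midway between the tips of the shut fingers; the grasp point (between the pads) lies 19 mm behind it; z points along the fingers, y is the line along which they close (so a half turn about z gives the same grasp; the last joint's range is limited). The gripper opens to 85 mm and grips with 20 to 120 N. Pads are 22 mm wide; open, the fingers measure 114 mm over their backs; the gripper's body (76 mm by 85 mm) begins 54 mm behind the grasp point. The pads swing forward as they close: fully open they stand 13 mm farther back than shut.
Start: joints at [1.242, 0.332, -0.065, 1.46, 0.022, 1.35, -0.088], TCP at [0.188, -0.596, 0.231] pointing down, gripper open.
Joint ranges: [-2.6, 2.6], [-0.5, 2.12], [-1.47, 1.34], [0.16, 2.42], [-1.27, 4.41], [0.06, 2.06], [-2.6, 2.6]. Speed limits (rad/s): [2.22, 2.22, 2.79, 2.79, 3.14, 3.14, 3.14].

## Interface

Orientations are given as a unit quaternion [x, y, z, w].
In Python, from workcell import get_obs, camera, camera_params, hand_in gives the robot as it stands.
- The arm moves only by the tool carry_out, never from a script. Its argument "commands" is a list that holds one entry, the list of rows, each a list of 6 numbers: the shift along the tool's x, y, z in units of 40 mm (1.0 is 40 mm), then the turn, a rotation vector about the tool's x, y, z in units of 6 degrees (1.0 is 6 degrees). In form: [[[x, y, z, ax, ay, az], ...]]. A call has 1 to 20 rows; each row shifts and turns the commanded pose from where the row before left it, along the tool's axes as they then stand; what a row does not reach is not made up. A row lasts 1/12 s, in which the tool goes at most 41.7 mm and 7.16 degrees, less where a joint would pass 70% of its speed; a pose out of reach is approached as far as the arm can. A call is refused whole if a number of a shift passes 1 or a number of a turn 1, either way. A call with a gripper value outside its range is refused whole. "hand" is the closure, from -1 (fully open) to 1 (shut), set as the call begins (left out, the last holds). The fingers move at their own pace and stop on an object; "force" is the grip in N (left out, the last holds). Time passes only in rows, so rows that do not move let the fingers close. It gives the time, the measured TCP pose, the force, the opening and the grip force at its end, in the units of the state.
- get_obs(): the state, without advancing time (a new reading comes with each control period).
- camera(name): name is "scene" or "top" or "wrist"; returns the picture (480x640x3 uint8, red, green, blue); there is no depth.
- camera_params(name): a dict with "mtx" (3x3 intrinsics, pixels), "R" (3x3) and "t" (3): a world point X has camera coordinates R X + t. Camera axes: x right, y down, z forward; pixel columns grow to the right and rows downward; lengths in m; the calibration is good to about 2 mm. The wrist camera is an equidistant fisheye: a pixel r from the principal point sees the ray r / f radians off the axis. A picture is of the moment at which its call begins: read the wrist's pose just before it. camera_params takes no time and is no camera call; for the wrist camera it gives the pose at the moment of the call.
- hand_in(): hands the job in; it is judged then, once.
The state is a dict: "clock": time; "joint_pos": joint angles; "joint_velocities": joint speeds; "tau": joint torques, N m; "position": TCP position; "ee_rot": TCP orientation; "ft_force": force on the tool from outside, world axes, zero at the start; "torque": the same for the moment, N m; "grip_width": opening from 0.0 (shut) to 1.0 (fully open); "grasp_force": force on a finger pad.
Only numpy, scipy, OpenCV 4.12 (cv2) and the standard library are available. Lean on these libraries where they do the work, as an engineer would, in place of code of your own. Each camera call takes 0.05 s, during which the arm holds its last target. There are 200 camera calls.

## Working session

There is one attempt and no reset: what is moved stays moved. The work goes in short steps, Python scripts to look and compute and a tool call to move; the robot and the scene stay as the last step left them, time stands still between calls to the robot, and variables do not carry over. Pictures are saved under pics/ and viewed, at most 11 in all, crops included, and the job is handed in when it is done.

Besides the shell and the picture viewer there is one more tool, called after "Emit:" by a JSON object that holds its "fn" and its "kwargs". carry_out: Moves the arm, as the interface text tells. Its arguments: {"type":"object","properties":{"commands":{"type":"array"},"hand":{"type":"number"},"force":{"type":"number"}},"required":["commands"]}

```bash
mkdir -p pics; ls; python3 - <<'E'
from workcell import *
import cv2, numpy as np
o=get_obs();print({k:np.round(v,3).tolist() for k,v in o.items()})
for n in("scene","top"):
    cv2.imwrite(f"pics/{n}0.png",camera(n)[:,:,::-1]);p=camera_params(n);print(n,np.round(p["mtx"],1).tolist(),np.round(-p["R"].T@p["t"],3))
E
```

```text
pics
{'clock': 0.0, 'joint_pos': [1.242, 0.333, -0.065, 1.461, 0.022, 1.35, -0.088], 'joint_velocities': [-0.001, -0.0, -0.001, 0.0, 0.001, -0.001, 0.001], 'tau': [0.001, -62.544, 0.05, -39.16, 0.016, 0.01, -0.0], 'position': [0.188, -0.596, 0.231], 'ee_rot': [0.988, 0.152, -0.0, -0.001], 'ft_force': [-0.803, -0.16, 0.141], 'torque': [0.001, -0.011, -0.028], 'grasp_force': 0.0, 'grip_width': 1.001}
scene [[625.2, 0.0, 323.6], [0.0, 625.2, 240.0], [0.0, 0.0, 1.0]] [ 1.125 -0.525  0.939]
top [[525.4, 0.0, 315.8], [0.0, 525.4, 230.4], [0.0, 0.0, 1.0]] [0.315 0.03  1.132]
```

View pics/scene0.png

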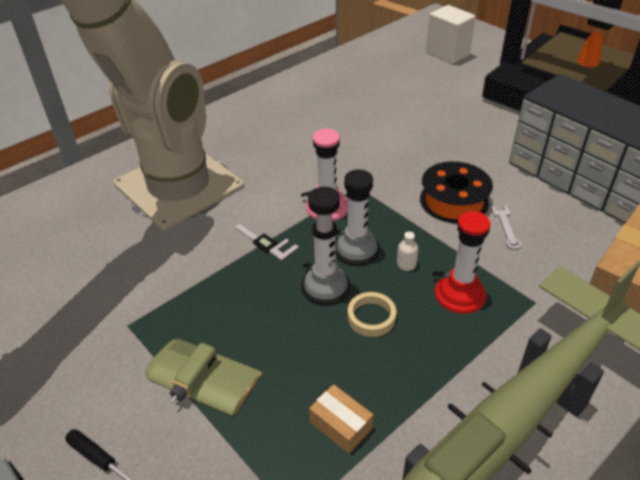

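View pics/top0.png

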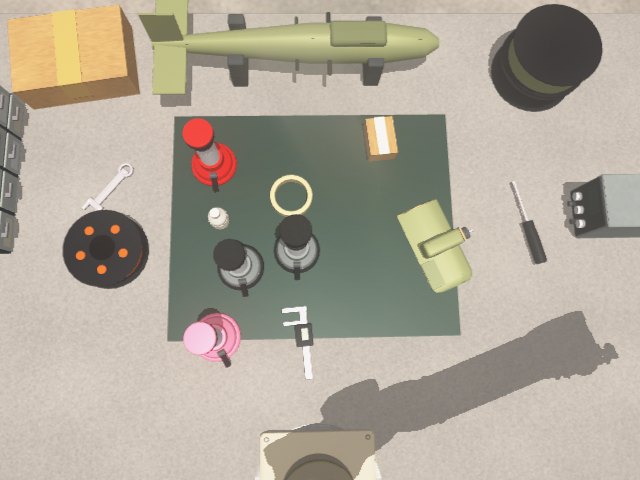

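The four upright props in the top view are pink (200,338), red (198,133), black (230,254) and black (295,232). Pink and red are look-alikes. In the scene view the black prop at (323,200) shows more leg, so it is the mate, and the one at (358,180), nearest the glue, is the low prop. I'll confirm that in a crop and measure.

```bash
cat > h.py <<'E'
from workcell import *
import cv2, numpy as np
from scipy.spatial.transform import Rotation as Ro
def ray(n,px,z,p=None):
    p=p or camera_params(n);R,t,K=map(np.array,(p["R"],p["t"],p["mtx"]));c=-R.T@t
    x=(px[0]-K[0,2])/K[0,0];y=(px[1]-K[1,2])/K[1,1]
    if n=="wrist":
        th=np.hypot(x,y);s=np.sinc(th/np.pi)/1.0
        d=np.array([x*s,y*s,np.cos(th)])
    else: d=np.array([x,y,1.])
    d=R.T@d; return c+d*(z-c[2])/d[2]
def proj(n,X,p=None):
    p=p or camera_params(n);v=np.array(p["R"])@X+p["t"];K=np.array(p["mtx"])
    return (K@v)[:2]/v[2]
E
python3 - <<'E'
from h import *
T=cv2.imread("pics/top0.png");S=cv2.imread("pics/scene0.png")
cv2.imwrite("pics/crop.png",np.hstack([cv2.resize(S[120:320,290:430],(420,600),interpolation=3),cv2.resize(T[200:310,180:340][:,:],(380,600*0+261),interpolation=3)if 0 else cv2.resize(T[190:310,205:280],(375,600),interpolation=3)]))
g=T.max(2)
def rois(im,m,x0,y0,x1,y1,name):
    k=np.zeros_like(m);k[y0:y1,x0:x1]=m[y0:y1,x0:x1]
    c=max(cv2.findContours(k.astype(np.uint8),0,1)[0],key=cv2.contourArea)
    (cx,cy),r=cv2.minEnclosingCircle(c);print(name,round(cx,1),round(cy,1),"r",round(r,1),"area",cv2.contourArea(c),"minrect",np.round(cv2.boxPoints(cv2.minAreaRect(c))).tolist());return (cx,cy)
dark=g<38
for n,b,z in(("low",(205,232,255,285),.196),("mate",(275,205,315,262),.2395)):
    c=rois(T,dark,*b,n);print(np.round(ray("top",c,z),4))
g=S.max(2)<40
for n,b,z in(("lowS",(340,165,378,200),.196),("mateS",(303,180,343,215),.2395)):
    c=rois(S,g,*b,n);print(np.round(ray("scene",c,z),4))
hsv=cv2.cvtColor(T,40)
m=(hsv[...,0]>24)&(hsv[...,0]<45)&(hsv[...,1]>60)&(hsv[...,2]>70)
c=rois(T,m,385,190,485,300,"panel")
c=rois(T,m|(hsv[...,0]<35)&(hsv[...,2]>130),265,165,318,222,"tape");print(np.round(ray("top",c,.024),3))
c=rois(T,T.min(2)>130,200,200,235,235,"glue");print(np.round(ray("top",c,.04),3))
c=rois(T,(T[...,2]>120),360,110,402,165,"box");print(np.round(ray("top",c,.045),3))
E
```

```text
Traceback (most recent call last):
ValueError: max() iterable argument is empty
```

View pics/crop.png

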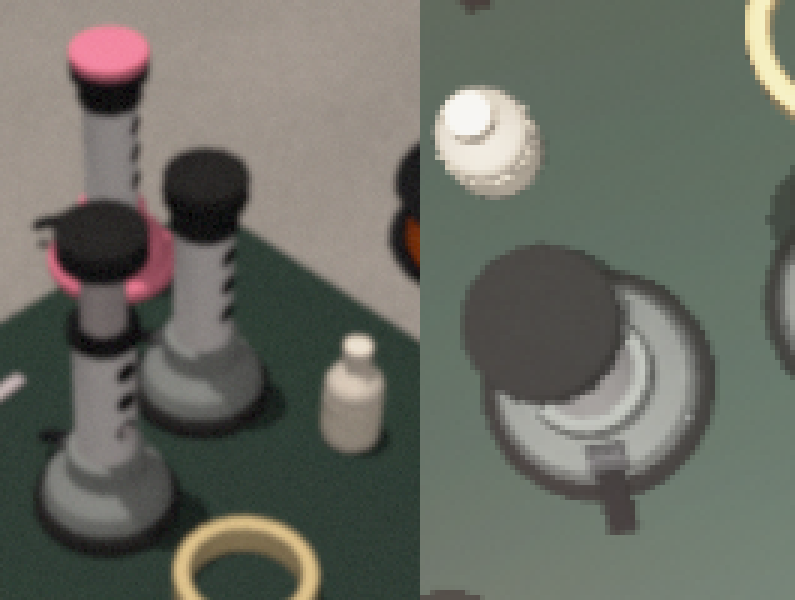

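The crop confirms it. The middle black prop (no leg showing) is low_prop, and the front one, with leg out and button in its lowest hole, is the mate. The holes face +x, towards the glue.

```bash
python3 - <<'E'
from h import *
T=cv2.imread("pics/top0.png");S=cv2.imread("pics/scene0.png")
def hc(im,b,r0,r1,name):
    x0,y0,x1,y1=b;g=cv2.resize(cv2.cvtColor(im[y0:y1,x0:x1],6),None,fx=4,fy=4,interpolation=2)
    c=cv2.HoughCircles(g,cv2.HOUGH_GRADIENT,1,500,param1=120,param2=8,minRadius=int(r0*4),maxRadius=int(r1*4))[0,0]/4
    print(name,np.round(c+[x0-.375,y0-.375,0],1));return c[:2]+[x0-.375,y0-.375]
for n,b,z,r in(("low",(205,230,255,285),.196,(14,18)),("mate",(270,207,320,260),.2395,(15,18)),("tape",(260,165,322,225),.024,(19,24)),
  ("lowfoot",(205,230,275,300),.006,(21,27)),("matefoot",(265,220,330,285),.006,(21,27))):
    c=hc(T,b,*r,n);print(np.round(ray("top",c,z),4))
def big(m,b,name):
    x0,y0,x1,y1=b;k=np.zeros(m.shape,np.uint8);k[y0:y1,x0:x1]=m[y0:y1,x0:x1]
    c=max(cv2.findContours(k,0,1)[0],key=cv2.contourArea);r=cv2.minAreaRect(c);print(name,cv2.contourArea(c),np.round(cv2.boxPoints(r)).tolist());return c,r
hsv=cv2.cvtColor(T,40)
m=(hsv[...,0]>22)&(hsv[...,0]<48)&(hsv[...,1]>60)&(hsv[...,2]>70)
c,r=big(m,(385,190,485,300),"panel")
c,r=big(T.min(2)>140,(200,200,235,235),"glue");print(np.round(ray("top",r[0],.045),3))
c,r=big(T[...,2]>130,(360,110,402,165),"box");print(np.round(ray("top",r[0],.045),3))
cv2.imwrite("pics/crop2.png",np.hstack([cv2.resize(T[190:300,390:490],(400,440),interpolation=2),cv2.resize(S[330:420,140:270],(400,277),interpolation=2)]) if 0 else cv2.resize(T[192:298,388:488],(600,600*106//100-36),interpolation=2))
E
```

```text
low [238.  263.   14.4]
[0.436  0.1403 0.196 ]
mate [295.5 231.8  17.9]
[0.4831 0.0367 0.2395]
tape [290.2 194.8  20.5]
[0.6056 0.0485 0.024 ]
lowfoot [240.8 266.2  22.9]
[0.4534 0.1567 0.006 ]
matefoot [296.5 250.2  22.8]
[0.4863 0.0367 0.006 ]
panel 3313.0 [[396.0, 215.0], [443.0, 193.0], [481.0, 273.0], [435.0, 296.0]]
glue 311.0 [[208.0, 228.0], [208.0, 207.0], [227.0, 207.0], [227.0, 228.0]]
[0.553 0.202 0.045]
box 1221.5 [[362.0, 118.0], [392.0, 114.0], [399.0, 157.0], [369.0, 162.0]]
[ 0.726 -0.15   0.045]
```

View pics/crop2.png

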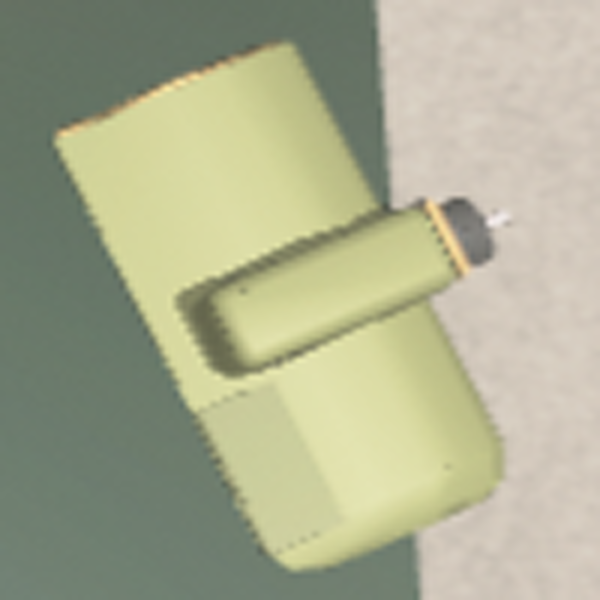

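The crop shows the panel with its pod axis running from (230,327) to the motor end at (445,240). The low prop axis comes out near (0.452, 0.156), from both head and foot, and the mate near (0.485, 0.037). They are 0.123 m apart, which agrees with the description. Moving above the low prop.

Emit:
{"fn": "carry_out", "kwargs": {"commands": [[[0.7,-0.484,-0.125,0,0,0],[0.7,-0.484,-0.125,0,0,0],[0.7,-0.484,-0.125,0,0,0],[0.7,-0.484,-0.125,0,0,0],[0.7,-0.484,-0.125,0,0,0],[0.7,-0.484,-0.125,0,0,0],[0.7,-0.484,-0.125,0,0,0],[0.7,-0.484,-0.125,0,0,0],[0.7,-0.484,-0.125,0,0,0],[0.7,-0.484,-0.125,0,0,0],[0.7,-0.484,-0.125,0,0,0],[0.7,-0.484,-0.125,0,0,0],[0.7,-0.484,-0.125,0,0,0],[0.7,-0.484,-0.125,0,0,0],[0.216,-0.918,0,0,0,0],[0.216,-0.918,0,0,0,0],[0.216,-0.918,0,0,0,0],[0.216,-0.918,0,0,0,0],[0.216,-0.918,0,0,0,0]]], "hand": -1}}

```text
clock: 1.68
position: [0.4656, -0.0297, 0.3011]
ee_rot: [0.988, 0.152, -0.0, 0.0]
ft_force: [1.6, 0.8, 0.4]
grip_width: 1.002
grasp_force: 0.0
```

Emit:
{"fn": "carry_out", "kwargs": {"commands": [[[0.216,-0.918,0,0,0,0],[0.216,-0.918,0,0,0,0],[0.216,-0.918,0,0,0,0],[0.216,-0.918,0,0,0,0],[0.216,-0.918,0,0,0,0],[0,0,0,0,0,-1],[0,0,0,0,0,-1],[0,0,0,0,0,-1],[0,0,0,0,0,-1],[0,0,0,0,0,-1],[0,0,0,0,0,-1],[0,0,0,0,0,-1],[0,0,0,0,0,-1],[0,0,0,0,0,-1],[0,0,0,0,0,-1],[0,0,0,0,0,-1],[0,0,0,0,0,-1],[0,0,0,0,0,-1],[0,0,0,0,0,-1],[0,0,0,0,0,-1]]]}}

```text
clock: 3.35
position: [0.4521, 0.1565, 0.301]
ee_rot: [0.589, 0.808, -0.0, -0.0]
ft_force: [-0.1, -0.3, 0.1]
grip_width: 0.998
grasp_force: 0.0
```

```bash
python3 - <<'E'
from h import *
o=get_obs();print({k:np.round(o[k],3).tolist() for k in("clock","joint_pos","position","ee_rot","ft_force")})
p=camera_params("wrist");im=camera("wrist")[:,:,::-1];cv2.imwrite("pics/w1.png",im)
print(np.round(p["mtx"],1).tolist(),np.round(-np.array(p["R"]).T@p["t"],3))
np.savez("w1.npz",**{k:np.array(p[k]) for k in("mtx","R","t")})
print("low",ray("top",(229.9,254.7),.196).round(4),"mate",ray("top",(295.5,231.8),.2395).round(4))
f=lambda x,y:ray("top",(388+x/6,192+y*.1767),.048)
a,b=f(445,240),f(230,327);print("pod motor end",a.round(4),"back",b.round(4),"len",np.linalg.norm(a-b))
E
```

```text
{'clock': 3.35, 'joint_pos': [0.393, 0.021, -0.819, 1.684, 0.015, 1.444, -0.118], 'position': [0.452, 0.157, 0.301], 'ee_rot': [0.589, 0.808, -0.0, -0.0], 'ft_force': [-0.092, -0.333, 0.081]}
[[371.6, 0.0, 320.9], [0.0, 371.6, 245.1], [0.0, 0.0, 1.0]] [0.428 0.234 0.443]
low [0.4512 0.1549 0.196 ] mate [0.483  0.0367 0.2395]
pod motor end [ 0.5082 -0.3141  0.048 ] back [ 0.4766 -0.2359  0.048 ] len 0.0843953669234058
```

View pics/w1.png

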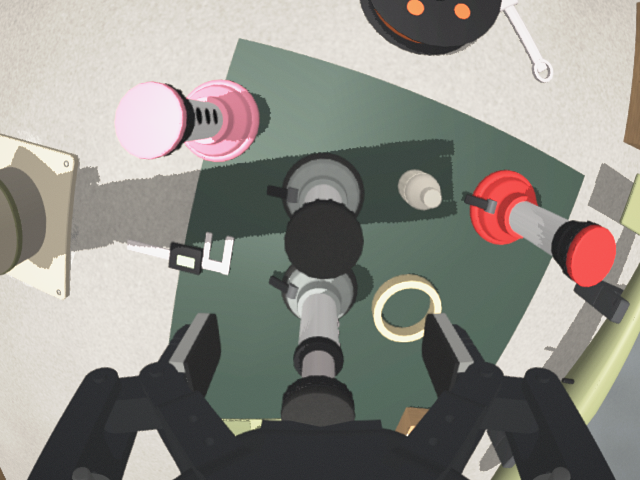

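The wrist view shows the low head as a dark disc at about (324,239), roughly between the fingers, with the mate at (318,400).

```bash
python3 - <<'E'
from h import *
p=dict(np.load("w1.npz"));im=cv2.imread("pics/w1.png")
k=(im.max(2)<62).astype(np.uint8);k[:195]=0;k[285:]=0;k[:,:270]=0;k[:,375:]=0
k=cv2.morphologyEx(k,cv2.MORPH_OPEN,np.ones((15,15)))
c=max(cv2.findContours(k,0,1)[0],key=cv2.contourArea);(e,r)=cv2.minEnclosingCircle(c);print(e,r,cv2.boundingRect(c))
P=[ray("wrist",q[0],.196,p)[:2] for q in c];P=np.float32(P)
print("circle fit",cv2.minEnclosingCircle(P),ray("wrist",e,.196,p))
print("matefoot etc: red/foot low centre",ray("wrist",(322,192),.006,p))
E
```

```text
(323.7873229980469, 239.9819793701172) 42.0201416015625 (286, 201, 76, 77)
circle fit ((0.4543849527835846, 0.15870127081871033), 0.03026597388088703) [0.45391248 0.15989157 0.196     ]
matefoot etc: red/foot low centre [0.4531948 0.159601  0.006    ]
```

Emit:
{"fn": "carry_out", "kwargs": {"commands": [[[0.02,0.03,0.5,0,0,0],[0,0,0.5,0,0,0],[0,0,0.5,0,0,0],[0,0,0.5,0,0,0],[0,0,0.4,0,0,0],[0,0,0.4,0,0,0],[0,0,0.35,0,0,0],[0,0,0.325,0,0,0],[0,0,0,0,0,0]]]}}

```text
clock: 4.15
position: [0.4517, 0.1571, 0.1599]
ee_rot: [0.592, 0.806, -0.001, -0.001]
ft_force: [-0.4, 0.0, 0.5]
grip_width: 1.0
grasp_force: 0.0
```

Emit:
{"fn": "carry_out", "kwargs": {"commands": [[[0,0,0,0,0,0],[0,0,0,0,0,0],[0,0,0,0,0,0],[0,0,0,0,0,0],[0,0,0,0,0,0],[0,0,0,0,0,0],[0,0,0,0,0,0],[0,0,0,0,0,0],[0,0,0,0,0,0],[0,0,0,0,0,0]]], "hand": 1, "force": 40}}

```text
clock: 4.98
position: [0.4537, 0.1579, 0.1635]
ee_rot: [0.591, 0.806, 0.0, 0.001]
ft_force: [-2.7, -1.7, 5.8]
grip_width: 0.644
grasp_force: 41.5
```

```bash
python3 - <<'E'
from h import *
o=get_obs();print({k:np.round(o[k],4).tolist() for k in("clock","position","ee_rot","ft_force","torque","grip_width","grasp_force")})
E
```

```text
{'clock': 4.9833, 'position': [0.4537, 0.1579, 0.1635], 'ee_rot': [0.5914, 0.8064, 0.0004, 0.0007], 'ft_force': [-2.7467, -1.7037, 5.8055], 'torque': [-0.2416, 0.5463, -0.0359], 'grip_width': 0.6441, 'grasp_force': 41.4771}
```

Emit:
{"fn": "carry_out", "kwargs": {"commands": [[[0,0,-0.1,0,0,0],[0,0,-0.2,0,0,0],[0,0,-0.2,0,0,0],[0,0,-0.2,0,0,0],[0,0,-0.2,0,0,0],[0,0,-0.2,0,0,0],[0,0,-0.06,0,0,0],[0,0,0,0,0,0],[0,0,0,0,0,0],[0,0,0,0,0,0],[0,0,0,0,0,0]]]}}

```text
clock: 5.9
position: [0.4534, 0.1578, 0.2089]
ee_rot: [0.591, 0.807, 0.0, 0.0]
ft_force: [0.8, -0.8, 0.9]
grip_width: 0.643
grasp_force: 45.4
```

```bash
python3 - <<'E'
from h import *
o=get_obs();print({k:np.round(o[k],4).tolist() for k in("clock","position","ee_rot","ft_force","torque","grip_width","grasp_force")})
p=camera_params("wrist");im=camera("wrist")[:,:,::-1];cv2.imwrite("pics/w2.png",im)
E
```

```text
{'clock': 5.9, 'position': [0.4534, 0.1578, 0.2089], 'ee_rot': [0.5912, 0.8066, 0.0002, 0.0002], 'ft_force': [0.7532, -0.8223, 0.9036], 'torque': [0.0846, -0.4944, -0.0322], 'grip_width': 0.6428, 'grasp_force': 45.3858}
```

View pics/w2.png

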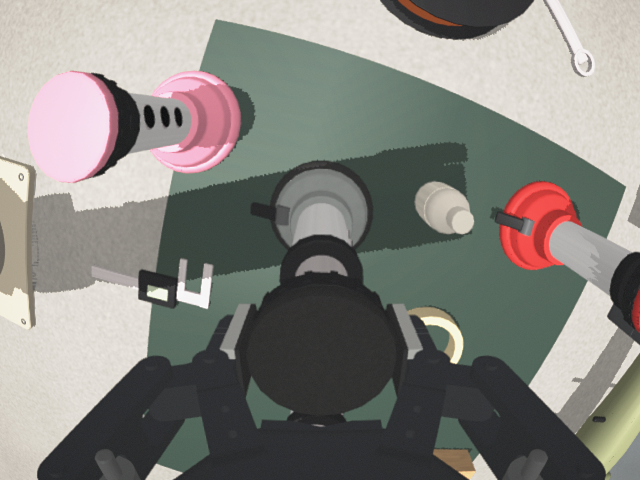

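The leg is up 45.4 mm: the inner tube shows above the collar at (322,262). Now turning in small steps, reading the torque.

```bash
cat > t.py <<'E'
from h import *
o=get_obs();r=Ro.from_quat(o["ee_rot"]).as_matrix()
print(round(float(o["clock"]),2),"pos",np.round(np.array(o["position"])*1000,1),"yaw",round(np.degrees(np.arctan2(r[1,0],r[0,0])),2),"F",np.round(o["ft_force"],1),"T",np.round(o["torque"],3),"j7",round(o["joint_pos"][6],4),"tau7",np.round(o["tau"][6],3))
E
python3 t.py
```

```text
5.95 pos [453.4 157.8 208.8] yaw 107.52 F [ 1.3  1.  -0.5] T [ 0.159 -0.573 -0.02 ] j7 -0.171 tau7 0.036
```

Emit:
{"fn": "carry_out", "kwargs": {"commands": [[[0,0,0,0,0,0.4],[0,0,0,0,0,0.4],[0,0,0,0,0,0]]]}}

```text
clock: 6.2
position: [0.4533, 0.1578, 0.2085]
ee_rot: [0.625, 0.781, 0.0, 0.0]
ft_force: [2.5, 1.1, -2.4]
grip_width: 0.645
grasp_force: 45.0
```

```bash
python3 t.py
```

```text
6.2 pos [453.3 157.8 208.5] yaw 102.62 F [ 2.5  1.1 -2.4] T [ 0.086 -1.038 -0.07 ] j7 -0.2562 tau7 -0.833
```

Emit:
{"fn": "carry_out", "kwargs": {"commands": [[[0,0,0,0,0,0.4],[0,0,0,0,0,0.4],[0,0,0,0,0,0]]]}}

```text
clock: 6.45
position: [0.4533, 0.1577, 0.2085]
ee_rot: [0.657, 0.754, 0.0, 0.0]
ft_force: [2.6, -0.4, -3.0]
grip_width: 0.647
grasp_force: 44.9
```

```bash
python3 t.py
```

```text
6.45 pos [453.3 157.7 208.5] yaw 97.88 F [ 2.6 -0.4 -3. ] T [ 0.084 -1.218 -0.136] j7 -0.3382 tau7 -0.841
```

Emit:
{"fn": "carry_out", "kwargs": {"commands": [[[0,0,0,0,0,0.4],[0,0,0,0,0,0.4],[0,0,0,0,0,0]]]}}

```text
clock: 6.7
position: [0.4534, 0.1575, 0.2085]
ee_rot: [0.688, 0.726, 0.0, 0.0]
ft_force: [3.9, -0.7, -5.3]
grip_width: 0.638
grasp_force: 44.9
```

```bash
python3 t.py
```

```text
6.7 pos [453.4 157.5 208.5] yaw 93.13 F [ 3.9 -0.7 -5.3] T [-0.045 -1.373 -0.149] j7 -0.4206 tau7 -0.814
```

Emit:
{"fn": "carry_out", "kwargs": {"commands": [[[0,0,0,0,0,0.4],[0,0,0,0,0,0.4],[0,0,0,0,0,0]]]}}

```text
clock: 6.95
position: [0.4534, 0.1575, 0.2086]
ee_rot: [0.717, 0.697, 0.0, 0.0]
ft_force: [3.8, 0.2, -4.4]
grip_width: 0.641
grasp_force: 44.9
```

```bash
python3 t.py
```

```text
6.95 pos [453.4 157.5 208.6] yaw 88.36 F [ 3.8  0.2 -4.4] T [-0.086 -1.403 -0.136] j7 -0.5033 tau7 -0.828
```

Emit:
{"fn": "carry_out", "kwargs": {"commands": [[[0,0,0,0,0,0.4],[0,0,0,0,0,0.4],[0,0,0,0,0,0]]]}}

```text
clock: 7.2
position: [0.4534, 0.1575, 0.2086]
ee_rot: [0.746, 0.666, 0.0, 0.0]
ft_force: [4.0, -1.1, -4.8]
grip_width: 0.643
grasp_force: 44.9
```

```bash
python3 t.py
```

```text
7.2 pos [453.4 157.5 208.6] yaw 83.58 F [ 4.  -1.1 -4.8] T [-0.18  -1.553 -0.148] j7 -0.5861 tau7 -0.823
```

Emit:
{"fn": "carry_out", "kwargs": {"commands": [[[0,0.025,0,0,0,0.4],[0,0,0,0,0,0.4],[0,0,0,0,0,0]]]}}

```text
clock: 7.45
position: [0.4539, 0.1575, 0.2086]
ee_rot: [0.773, 0.635, -0.0, -0.0]
ft_force: [1.6, -0.6, -2.8]
grip_width: 0.639
grasp_force: 45.0
```

```bash
python3 t.py
```

```text
7.45 pos [453.9 157.5 208.6] yaw 78.81 F [ 1.6 -0.6 -2.8] T [-0.169 -0.76  -0.134] j7 -0.6697 tau7 -0.829
```

Emit:
{"fn": "carry_out", "kwargs": {"commands": [[[0,0,0,0,0,0.4],[0,0,0,0,0,0.4],[0,0,0,0,0,0]]]}}

```text
clock: 7.7
position: [0.4539, 0.1575, 0.2086]
ee_rot: [0.799, 0.602, -0.0, -0.0]
ft_force: [1.2, -0.5, -4.2]
grip_width: 0.646
grasp_force: 45.0
```

```bash
python3 t.py
```

```text
7.7 pos [453.9 157.5 208.6] yaw 74.02 F [ 1.2 -0.5 -4.2] T [-0.153 -0.684 -0.167] j7 -0.7528 tau7 -0.816
```

Emit:
{"fn": "carry_out", "kwargs": {"commands": [[[0,0,0,0,0,0.4],[0,0,0,0,0,0.4],[0,0,0,0,0,0]]]}}

```text
clock: 7.95
position: [0.4539, 0.1575, 0.2085]
ee_rot: [0.823, 0.568, -0.0, -0.0]
ft_force: [1.2, -0.4, -2.2]
grip_width: 0.645
grasp_force: 45.0
```

```bash
python3 t.py
```

```text
7.95 pos [453.9 157.5 208.5] yaw 69.22 F [ 1.2 -0.4 -2.2] T [-0.24  -0.62  -0.157] j7 -0.836 tau7 -0.803
```

Emit:
{"fn": "carry_out", "kwargs": {"commands": [[[0,0,0,0,0,0.4],[0,0,0,0,0,0.4],[0,0,0,0,0,0]]]}}

```text
clock: 8.2
position: [0.454, 0.1577, 0.2086]
ee_rot: [0.846, 0.533, -0.0, -0.0]
ft_force: [3.3, -0.0, -3.8]
grip_width: 0.644
grasp_force: 44.9
```

```bash
python3 t.py
```

```text
8.2 pos [454.  157.7 208.6] yaw 64.44 F [ 3.3 -0.  -3.8] T [-0.058 -0.814 -0.054] j7 -0.9192 tau7 -0.923
```

Emit:
{"fn": "carry_out", "kwargs": {"commands": [[[0,0,0,0,0,0.4],[0,0,0,0,0,0.4],[0,0,0,0,0,0]]]}}

```text
clock: 8.45
position: [0.454, 0.1576, 0.2086]
ee_rot: [0.868, 0.497, -0.0, 0.0]
ft_force: [2.2, 0.1, -3.6]
grip_width: 0.646
grasp_force: 44.9
```

```bash
python3 t.py
```

```text
8.45 pos [454.  157.6 208.6] yaw 59.64 F [ 2.2  0.1 -3.6] T [-0.109 -0.774  0.014] j7 -1.0024 tau7 -0.922
```

Emit:
{"fn": "carry_out", "kwargs": {"commands": [[[0,0,0,0,0,0.4],[0,0,0,0,0,0.4],[0,0,0,0,0,0]]]}}

```text
clock: 8.7
position: [0.454, 0.1577, 0.2086]
ee_rot: [0.888, 0.461, -0.0, -0.0]
ft_force: [2.4, -0.4, -4.3]
grip_width: 0.64
grasp_force: 44.8
```

```bash
python3 t.py
```

```text
8.7 pos [454.  157.7 208.6] yaw 54.86 F [ 2.4 -0.4 -4.3] T [-0.109 -0.758  0.078] j7 -1.0856 tau7 -1.016
```

Emit:
{"fn": "carry_out", "kwargs": {"commands": [[[0,0,0,0,0,0.4],[0,0,0,0,0,0.4],[0,0,0,0,0,0]]]}}

```text
clock: 8.95
position: [0.4543, 0.1588, 0.2087]
ee_rot: [0.906, 0.424, 0.001, -0.0]
ft_force: [3.3, 3.6, -6.9]
grip_width: 0.645
grasp_force: 44.7
```

```bash
python3 t.py
```

```text
8.95 pos [454.3 158.8 208.7] yaw 50.19 F [ 3.3  3.6 -6.9] T [ 0.282 -1.357  0.734] j7 -1.1683 tau7 -1.579
```

The torque jumped at yaw 50°, so the button has probably caught. Easing back.

Emit:
{"fn": "carry_out", "kwargs": {"commands": [[[0,0,0,0,0,-0.4],[0,0,0,0,0,-0.4],[0,0,0,0,0,0]]]}}

```text
clock: 9.2
position: [0.4541, 0.1577, 0.2087]
ee_rot: [0.887, 0.462, -0.0, 0.0]
ft_force: [1.8, 0.7, -3.8]
grip_width: 0.643
grasp_force: 44.9
```

```bash
python3 t.py
```

```text
9.2 pos [454.1 157.7 208.7] yaw 55.08 F [ 1.8  0.7 -3.8] T [-0.032 -0.726  0.185] j7 -1.0817 tau7 0.759
```

Emit:
{"fn": "carry_out", "kwargs": {"commands": [[[0,0,0,0,0,-0.3],[0,0,0,0,0,-0.2],[0,0,0,0,0,0]]]}}

```text
clock: 9.45
position: [0.4541, 0.1576, 0.2087]
ee_rot: [0.875, 0.484, -0.0, -0.0]
ft_force: [1.3, -0.6, -2.8]
grip_width: 0.64
grasp_force: 44.9
```

```bash
python3 t.py; python3 - <<'E'
from h import *
im=camera("scene")[:,:,::-1];cv2.imwrite("pics/s2.png",cv2.resize(im[120:320,270:430],(640,800),interpolation=2)[:600])
E
```

```text
9.45 pos [454.1 157.6 208.7] yaw 57.84 F [ 1.3 -0.6 -2.8] T [-0.063 -0.647  0.018] j7 -1.0337 tau7 0.496
```

View pics/s2.png

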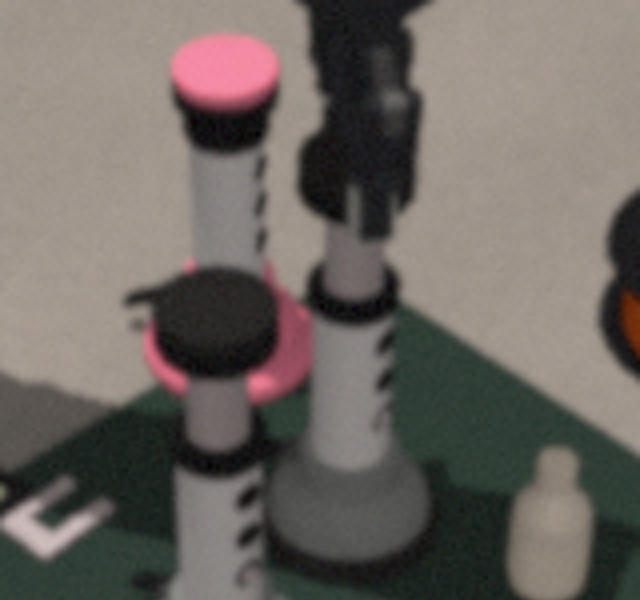

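The lowest hole at crop (380,415) is now filled with grey while the two above stay black, so the button is through. Next I lower 2 mm to rest it on the button and push 1 mm further as a load check.

Emit:
{"fn": "carry_out", "kwargs": {"commands": [[[0,0,0.05,0,0,0],[0,0,0,0,0,0],[0,0,0.05,0,0,0],[0,0,0,0,0,0],[0,0,0,0,0,0]]]}}

```text
clock: 9.92
position: [0.4546, 0.1582, 0.2061]
ee_rot: [0.876, 0.483, 0.001, 0.0]
ft_force: [-2.3, -0.6, 11.7]
grip_width: 0.644
grasp_force: 46.4
```

```bash
python3 t.py
```

```text
9.92 pos [454.6 158.2 206.1] yaw 57.72 F [-2.3 -0.6 11.7] T [-0.135  0.583 -0.004] j7 -1.0386 tau7 -0.012
```

It held about 12 N, so it is locked. Ease off, open, lift and go to the panel.

Emit:
{"fn": "carry_out", "kwargs": {"commands": [[[0,0,-0.04,0,0,0],[0,0,0,0,0,0]]]}}

```text
clock: 10.08
position: [0.4542, 0.1578, 0.2066]
ee_rot: [0.876, 0.483, 0.0, 0.0]
ft_force: [-0.6, -1.0, 2.3]
grip_width: 0.641
grasp_force: 45.1
```

Emit:
{"fn": "carry_out", "kwargs": {"commands": [[[0,0,0,0,0,0],[0,0,0,0,0,0],[0,0,0,0,0,0],[0,0,0,0,0,0],[0,0,0,0,0,0],[0,0,0,0,0,0],[0,0,-0.2,0,0,0],[0,0,-0.4,0,0,0],[0,0,-0.5,0,0,0],[0,0,-0.5,0,0,0],[0,0,-0.5,0,0,0],[0,0,-0.4,0,0,0]]], "hand": -1}}

```text
clock: 11.08
position: [0.4543, 0.1579, 0.3085]
ee_rot: [0.876, 0.483, 0.001, 0.0]
ft_force: [0.5, -0.2, -0.6]
grip_width: 0.999
grasp_force: 0.0
```

Emit:
{"fn": "carry_out", "kwargs": {"commands": [[[-0.776,0.6,0,0,0,0],[-0.776,0.6,0,0,0,0],[-0.776,0.6,0,0,0,0],[-0.776,0.6,0,0,0,0],[-0.776,0.6,0,0,0,0],[-0.776,0.6,0,0,0,0],[-0.776,0.6,0,0,0,0],[-0.776,0.6,0,0,0,0],[-0.776,0.6,0,0,0,0],[-0.776,0.6,0,0,0,0],[-0.776,0.6,0,0,0,0],[0,0,0.3,0,0,-1],[0,0,0.3,0,0,-1],[0,0,0.3,0,0,-1],[0,0,0.3,0,0,-1],[0,0,0.3,0,0,-1],[0,0,0.3,0,0,-1],[0,0,0.3,0,0,-1],[0,0,0.3,0,0,-1],[0,0,0.3,0,0,-1]]]}}

```text
clock: 12.75
position: [0.4951, -0.2721, 0.1984]
ee_rot: [0.559, 0.829, 0.0, 0.0]
ft_force: [-0.3, 1.0, 0.6]
grip_width: 0.998
grasp_force: 0.0
```

```bash
python3 t.py; python3 - <<'E'
from h import *
p=camera_params("wrist");im=camera("wrist")[:,:,::-1];cv2.imwrite("pics/w3.png",im)
np.savez("w3.npz",**{k:np.array(p[k]) for k in("mtx","R","t")})
T=camera("top")[:,:,::-1];cv2.imwrite("pics/top3.png",T)
x0,y0,x1,y1=205,205,325,285
g=cv2.resize(T[y0:y1,x0:x1],None,fx=5,fy=5,interpolation=2)
k=(T.max(2)<75).astype(np.uint8);k[:y0]=0;k[y1:]=0;k[:,:x0]=0;k[:,x1:]=0
k=cv2.morphologyEx(k,cv2.MORPH_OPEN,np.ones((11,11)))
for c in cv2.findContours(k,0,1)[0]:
    e,r=cv2.minEnclosingCircle(c);print(e,r,ray("top",e,.2395).round(4))
E
```

```text
12.75 pos [ 495.1 -272.1  198.4] yaw 112.01 F [-0.3  1.   0.6] T [ 0.012  0.009 -0.027] j7 0.7154 tau7 -2.468
```

View pics/w3.png

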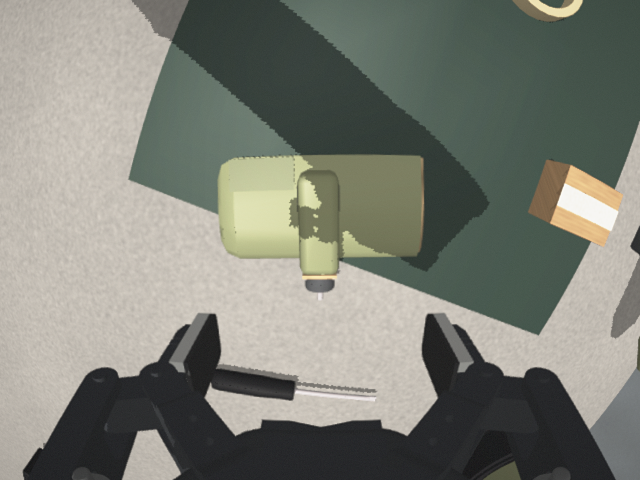

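The wrist view shows the pod from (319,172) to (319,274), aligned with the closing line. The fingers are symmetric about column 321.

```bash
python3 - <<'E'
from h import *
p=dict(np.load("w3.npz"))
a=ray("wrist",(319.5,274),.046,p);b=ray("wrist",(319,172),.046,p);print(a.round(4),b.round(4),"mid",((a+b)/2).round(4),np.linalg.norm(a-b),np.degrees(np.arctan2(*(b-a)[1::-1])))
a=ray("wrist",(219,207),.008,p);b=ray("wrist",(423,205),.008,p);print(a.round(4),b.round(4),"mid",((a+b)/2).round(4),np.linalg.norm(a-b),np.degrees(np.arctan2(*(b-a)[1::-1])))
T=cv2.imread("pics/top3.png");x0,y0,x1,y1=205,200,325,290
k=(T.max(2)<85).astype(np.uint8);k[:y0]=0;k[y1:]=0;k[:,:x0]=0;k[:,x1:]=0
k=cv2.morphologyEx(k,cv2.MORPH_OPEN,cv2.getStructuringElement(2,(21,21)))
for c in cv2.findContours(k,0,1)[0]:
    e,r=cv2.minEnclosingCircle(c);m=cv2.moments(c);print(e,r,cv2.boundingRect(c),ray("top",e,.2395).round(4))
E
```

```text
[ 0.511  -0.3122  0.046 ] [ 0.478  -0.2313  0.046 ] mid [ 0.4945 -0.2717  0.046 ] 0.0873125538023483 112.21436578983867
[ 0.4043 -0.3     0.008 ] [ 0.5809 -0.2266  0.008 ] mid [ 0.4926 -0.2633  0.008 ] 0.19129490012653783 22.58243432607058
(226.37782287597656, 251.19683837890625) 17.067720413208008 (210, 235, 33, 34) [0.451  0.1551 0.2395]
(294.5400085449219, 231.20399475097656) 17.065998077392578 (278, 215, 34, 34) [0.4841 0.0383 0.2395]
```

Emit:
{"fn": "carry_out", "kwargs": {"commands": [[[0,0,0.6,0,0,0],[0,0,0.6,0,0,0],[0,0,0.6,0,0,0],[0,0,0.6,0,0,0],[0,0,0.6,0,0,0],[0,0,0.4,0,0,0],[0,0,0.4,0,0,0],[0,0,0.4,0,0,0],[0,0,0.3,0,0,0],[0,0,0,0,0,0],[0,0,0,0,0,0]]]}}

```text
clock: 13.77
position: [0.4952, -0.2721, 0.0187]
ee_rot: [0.562, 0.827, 0.0, -0.0]
ft_force: [0.4, -1.0, 0.4]
grip_width: 1.0
grasp_force: 0.0
```

Emit:
{"fn": "carry_out", "kwargs": {"commands": [[[0,0,0,0,0,0],[0,0,0,0,0,0],[0,0,0,0,0,0],[0,0,0,0,0,0],[0,0,0,0,0,0],[0,0,0,0,0,0],[0,0,0,0,0,0],[0,0,0,0,0,0],[0,0,0,0,0,0],[0,0,0,0,0,0],[0,0,0,0,0,0],[0,0,0,0,0,0]]], "hand": 1, "force": 30}}

```text
clock: 14.77
position: [0.4953, -0.2724, 0.0191]
ee_rot: [0.561, 0.828, -0.0, 0.001]
ft_force: [-2.1, 0.4, 6.6]
grip_width: 0.393
grasp_force: 31.7
```

```bash
python3 t.py
```

```text
14.77 pos [ 495.3 -272.4   19.1] yaw 111.71 F [-2.1  0.4  6.6] T [-0.026  0.351  0.004] j7 0.6281 tau7 -0.008
```

Gripped: 33.4 mm against a 34 mm pod. Lifting.

Emit:
{"fn": "carry_out", "kwargs": {"commands": [[[0,0,-0.1,0,0,0],[0,0,-0.3,0,0,0],[0,0,-0.5,0,0,0],[0,0,-0.7,0,0,0],[0,0,-0.7,0,0,0],[0,0,-0.7,0,0,0],[0,0,-0.7,0,0,0],[0,0,-0.7,0,0,0],[0,0,-0.7,0,0,0],[0,0,-0.7,0,0,0],[0,0,-0.5,0,0,0],[0,0,-0.3,0,0,0],[0,0,-0.15,0,0,0],[0,0,0,0,0,0]]]}}

```text
clock: 15.93
position: [0.4952, -0.2719, 0.2892]
ee_rot: [0.561, 0.828, 0.0, 0.001]
ft_force: [-0.2, 0.3, -1.6]
grip_width: 0.393
grasp_force: 30.8
```

```bash
python3 t.py; python3 - <<'E'
from h import *
p=camera_params("wrist");im=camera("wrist")[:,:,::-1];cv2.imwrite("pics/w4.png",im)
E
```

```text
15.93 pos [ 495.2 -271.9  289.2] yaw 111.73 F [-0.2  0.3 -1.6] T [-0.028 -0.021  0.037] j7 0.7298 tau7 0.034
```

View pics/w4.png

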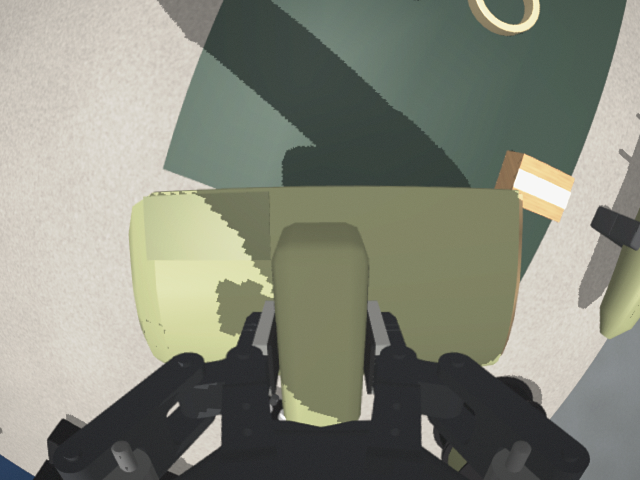

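The panel hangs level with the pod centred between the pads, and the weight reads 1.6 N. Carry it over the props and turn it.

Emit:
{"fn": "carry_out", "kwargs": {"commands": [[[0.4,0.13,0,0,0,0],[0.806,0.261,0,0,0,0],[0.806,0.261,0,0,0,0],[0.806,0.261,0,0,0,0],[0.806,0.261,0,0,0,0],[0.806,0.261,0,0,0,0],[0.806,0.261,0,0,0,0],[0.806,0.261,0,0,0,0],[0.806,0.261,0,0,0,0],[0.806,0.261,0,0,0,0],[0.806,0.261,0,0,0,0],[0.4,0.13,0,0,0,0],[0,0,0,0,0,0]]]}}

```text
clock: 17.07
position: [0.4687, 0.1046, 0.2871]
ee_rot: [0.558, 0.83, -0.0, -0.001]
ft_force: [-0.6, -0.7, -2.3]
grip_width: 0.395
grasp_force: 30.7
```

Emit:
{"fn": "carry_out", "kwargs": {"commands": [[[0,0,0,0,0,-0.5],[0,0,0,0,0,-0.9],[0,0,0,0,0,-0.9],[0,0,0,0,0,-0.9],[0,0,0,0,0,-0.9],[0,0,0,0,0,-0.9],[0,0,0,0,0,-0.9],[0,0,0,0,0,-0.9],[0,0,0,0,0,-0.9],[0,0,0,0,0,-0.9],[0,0,0,0,0,-0.9],[0,0,0,0,0,-0.9],[0,0,0,0,0,-0.9],[0,0,0,0,0,-0.9],[0,0,0,0,0,-0.9],[0,0,0,0,0,-0.9],[0,0,0,0,0,0],[0,0,0,0,0,0]]]}}

```text
clock: 18.57
position: [0.47, 0.0993, 0.2873]
ee_rot: [-0.135, 0.991, -0.0, -0.001]
ft_force: [0.1, 0.8, -2.5]
grip_width: 0.394
grasp_force: 30.8
```

```bash
python3 t.py; python3 - <<'E'
from h import *
p=camera_params("wrist");im=camera("wrist")[:,:,::-1];cv2.imwrite("pics/w5.png",im)
np.savez("w5.npz",**{k:np.array(p[k]) for k in("mtx","R","t")})
T=camera("top")[:,:,::-1];S=camera("scene")[:,:,::-1]
cv2.imwrite("pics/m5.png",np.hstack([cv2.resize(im,(400,300)),cv2.resize(S[120:345,240:540],(400,300))]))
E
```

```text
18.57 pos [470.   99.3 287.3] yaw -164.47 F [ 0.1  0.8 -2.5] T [-0.008  0.042  0.016] j7 1.5302 tau7 0.748
```

View pics/m5.png

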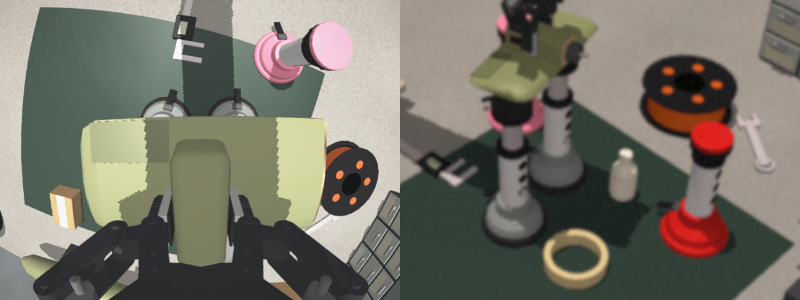

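Both feet sit symmetrically about the pod in the wrist view. Lower gently.

Emit:
{"fn": "carry_out", "kwargs": {"commands": [[[0,0,0.15,0,0,0],[0,0,0.15,0,0,0],[0,0,0.15,0,0,0],[0,0,0.1,0,0,0],[0,0,0.05,0,0,0],[0,0,0.04,0,0,0],[0,0,0.03,0,0,0],[0,0,0.02,0,0,0],[0,0,0,0,0,0],[0,0,0,0,0,0]]]}}

```text
clock: 19.55
position: [0.4706, 0.0997, 0.2608]
ee_rot: [-0.137, 0.991, -0.0, 0.0]
ft_force: [-0.2, -0.4, -2.5]
grip_width: 0.395
grasp_force: 30.8
```

Emit:
{"fn": "carry_out", "kwargs": {"commands": [[[0,0,0.02,0,0,0],[0,0,0,0,0,0],[0,0,0,0,0,0]]]}}

```text
clock: 19.8
position: [0.4705, 0.0997, 0.26]
ee_rot: [-0.137, 0.991, -0.0, 0.0]
ft_force: [0.2, 0.2, -1.4]
grip_width: 0.39
grasp_force: 30.8
```

Emit:
{"fn": "carry_out", "kwargs": {"commands": [[[0,0,0.02,0,0,0],[0,0,0,0,0,0],[0,0,0,0,0,0]]]}}

```text
clock: 20.05
position: [0.4705, 0.0997, 0.2591]
ee_rot: [-0.137, 0.991, -0.0, -0.0]
ft_force: [1.0, -0.1, -2.3]
grip_width: 0.394
grasp_force: 30.8
```

Emit:
{"fn": "carry_out", "kwargs": {"commands": [[[0,0,0.015,0,0,0],[0,0,0,0,0,0],[0,0,0,0,0,0]]]}}

```text
clock: 20.3
position: [0.4705, 0.0997, 0.2586]
ee_rot: [-0.137, 0.991, -0.0, 0.0]
ft_force: [-0.6, -0.2, -1.9]
grip_width: 0.394
grasp_force: 30.8
```

```bash
python3 t.py
```

```text
20.3 pos [470.5  99.7 258.6] yaw -164.28 F [-0.6 -0.2 -1.9] T [-0.036 -0.011  0.021] j7 1.5214 tau7 -0.001
```

Emit:
{"fn": "carry_out", "kwargs": {"commands": [[[0,0,0.015,0,0,0],[0,0,0,0,0,0],[0,0,0,0,0,0]]]}}

```text
clock: 20.55
position: [0.4705, 0.0998, 0.2584]
ee_rot: [-0.137, 0.991, -0.0, 0.0]
ft_force: [-3.1, 0.7, 5.5]
grip_width: 0.394
grasp_force: 31.5
```

Emit:
{"fn": "carry_out", "kwargs": {"commands": [[[0,0,0.015,0,0,0],[0,0,0,0,0,0],[0,0,0,0,0,0]]]}}

```text
clock: 20.8
position: [0.4706, 0.0998, 0.2584]
ee_rot: [-0.137, 0.991, -0.0, 0.0]
ft_force: [-6.0, -0.3, 10.4]
grip_width: 0.394
grasp_force: 31.9
```

```bash
python3 t.py
```

```text
20.8 pos [470.6  99.8 258.4] yaw -164.28 F [-6.  -0.3 10.4] T [-0.575  1.128 -0.142] j7 1.5208 tau7 0.17
```

Contact. Ease off, open slowly and retreat upwards.

Emit:
{"fn": "carry_out", "kwargs": {"commands": [[[0,0,-0.022,0,0,0],[0,0,0,0,0,0],[0,0,0,0,0,0]]]}}

```text
clock: 21.05
position: [0.4706, 0.0998, 0.2584]
ee_rot: [-0.137, 0.991, -0.0, 0.0]
ft_force: [-2.5, -0.5, 3.5]
grip_width: 0.394
grasp_force: 31.4
```

Emit:
{"fn": "carry_out", "kwargs": {"commands": [[[0,0,0,0,0,0],[0,0,0,0,0,0],[0,0,0,0,0,0],[0,0,0,0,0,0],[0,0,0,0,0,0],[0,0,0,0,0,0],[0,0,0,0,0,0],[0,0,0,0,0,0]]], "hand": -1}}

```text
clock: 21.72
position: [0.4705, 0.0997, 0.2582]
ee_rot: [-0.137, 0.991, -0.0, 0.0]
ft_force: [-0.4, 0.4, -0.0]
grip_width: 1.001
grasp_force: 0.0
```

Emit:
{"fn": "carry_out", "kwargs": {"commands": [[[0,0,-0.2,0,0,0],[0,0,-0.4,0,0,0],[0,0,-0.5,0,0,0],[0,0,-0.5,0,0,0],[0,0,-0.5,0,0,0],[0,0,-0.4,0,0,0],[0,0,-0.3,0,0,0],[0,0,0,0,0,0]]]}}

```text
clock: 22.38
position: [0.4712, 0.1001, 0.3727]
ee_rot: [-0.137, 0.991, -0.0, 0.002]
ft_force: [1.4, -0.3, -0.2]
grip_width: 1.0
grasp_force: 0.0
```

```bash
python3 t.py; python3 - <<'E'
from h import *
im=camera("wrist")[:,:,::-1];S=camera("scene")[:,:,::-1]
cv2.imwrite("pics/m6.png",np.hstack([cv2.resize(im,(400,300)),cv2.resize(S[120:345,240:540],(400,300))]))
E
```

```text
22.38 pos [471.2 100.1 372.7] yaw -164.27 F [ 1.4 -0.3 -0.2] T [0.029 0.017 0.036] j7 1.5449 tau7 0.011
```

View pics/m6.png

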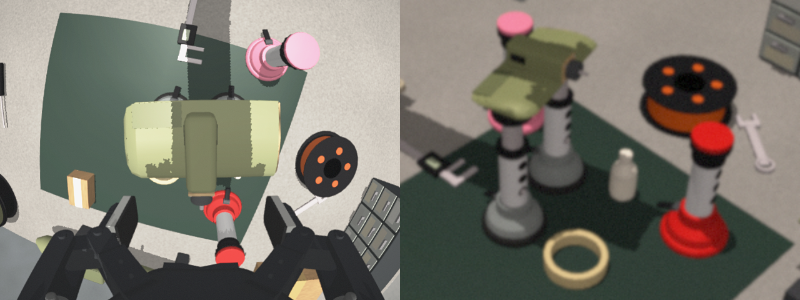

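The panel rests level on both pads, pod up and centred. The button is still filling the lowest hole, and the glue, tape and box are undisturbed. Handing in.

```bash
python3 -c "
from workcell import *
print(hand_in())"
```

```text
the job is handed in; nothing more can be done
None
```

The job is handed in at about 22 s: the low prop's leg is locked in its lowest hole, and the panel rests level and centred on both pads, pod up, with the glue, tape and box untouched.

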